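# Open the latched cover of the light-curing box and hold it up

## Task

Get at the denture in the light-curing box: first press the red paddle of the hold-down lever on the box's left fully down, so that its foot lifts clear of the cover. Then, before touching the red thumb slide on the right, tug the cover up by its black handle to learn whether the hidden catch has caught; if it is caught, let go and push the thumb slide fully to the rear to release it. Then raise the cover at least half open (45 degrees) and finish still holding it open in the gripper, leaving the denture and the other things on the bench where they are.

Things in the scene. Friction and masses are not known exactly. Their poses are not given: they have to be found in the camera images.
- curing_box: white light-curing box, fixed to the bench: grey base plate 170 x 215 x 8 mm, chamber 130 mm (x) by 120 mm (y), rim 58 mm above the bench. Origin: on the bench under the middle of the box. Its x points to the rear (hinge side), -x is the front (handle side), y to its left (hold-down side), z up. All box coordinates below are in this frame, mm. Left: grey post at (-30, 98), 80 high.
- cover (a joint): the box's cover, white frame with amber pane, 126 x 120 x 8 mm, top 67 mm high when shut, about 0.22 kg. Rad: 0 shut, grows as the front rises, stop at 1.3; falls shut from any angle unless held. Shut, it has about 6 mm of play at the handle; then a hidden hook on the right stops it if caught (differs from start to start, cannot be seen), and pulling harder does not free it.
- handle (a point): middle of the cover's handle: black barrel, 18 mm diameter, 20 mm long, axis along the box's y, on a neck 14 mm wide. With the cover shut at box (-104, 0, 63), in front of the chamber, 166 mm from the hinge line; turns with the cover, axes as the box's when shut. Can be pinched from above across its two flat ends (20 mm); the cover then turns between the fingers.
- cover_hinge (a point): point on the cover's hinge line, middle of the box's rear rim, box (62, 0, 62); the line runs along the box's y.
- ear (a point): middle of the top of a white ear on the cover's right side that hides the catch, box (-41, -73, 81) when shut, 42 x 27 mm; it rises with the cover. Behind it lies the grey catch housing, x -33 to 54, y -62 to -90, top 78 mm high.
- hold_down (a joint): steel rocker on the post at the box's left, pivot line along the box's x at y 98, z 72. Rad: 0 to 0.1 at the start: its foot lies over the cover's left edge and holds it down, the red paddle slants up; 0.9 at its stop: paddle fully pressed down, foot clear of the cover (clear from about 0.7). Stiff: pressing the paddle takes about 6 N; it stays where it is left.
- paddle (a point): middle of the upper face of the red paddle, 26 x 26 x 7 mm, on the outer (left) end of the rocker, 38 mm from its pivot line; at the start near box (-30, 131, 90). It goes nearly straight down, by about 33 mm, to the stop. Axes as the box's at the start; turns with the lever.
- thumb (a joint): red thumb slide on the catch housing at the box's right; m: 0 at the start, grows toward the rear (box +x), stop at 0.016. Fully to the rear it has drawn the hook off. Takes about 4 to 6 N and stays where it is left.
- thumb_face (a point): middle of the front face of the thumb slide's upright red fin, 8 mm thick (x), 24 mm wide (y), 18 mm high, top 97 mm above the bench; at the start at box (4, -75, 88); axes as the box's. Push it to the rear.
- denture: denture with pink base and ivory teeth, 49 x 65 x 23 mm, lying in the box under the cover; origin at its underside. Leave it.
- cast_yellow: yellow stone dental cast, 63 x 72 x 29 mm, bystander; origin at its underside
- burner: small white and red spirit burner, 58 x 66 x 58 mm, bystander; origin at its underside
- bur_block: blue block with dental burs standing in it, 60 x 52 x 88 mm, bystander; origin at its underside
- wax_pot: round blue pot with a red lid, 56 x 60 x 71 mm, bystander; origin at its underside
- waxup: pink denture wax-up with ivory teeth on a grey-white cast, 61 x 70 x 37 mm, bystander; origin at its underside
- lamp_cream: cream magnifier lamp over the left of the bench, fixed; an obstacle. Its flat upright head spans 0.27 to 0.07 m nearer to the robot than the origin, 0.03 to 0.08 m to the left of it, and 0.22 to 0.47 m above the bench: it stands between the arm's start and the work. Draw the arm back toward its base before swinging right.

How it is judged:
By the outcome, as a careful person would: the job done as asked, in the order asked, and still so for the second after the job is handed in, while the arm keeps its last pose, push and grip.
It also fails if it takes over 67 s, if anything falls off the work surface, if the arm or the gripper's body presses on something with over 40 N, if the wrist force passes 120 N, or if a joint passes its speed limit or range.

## Robot

A 7-joint arm with a two-finger parallel gripper is mounted at the origin on a cart in front of the work surface, level with it; the furniture and walls round the work are solid. World frame = base frame: x ahead of the robot, y to its left, z up, the work surface at z = 0. Lengths are in m, angles in degrees, forces in N, time in s.
With the tool pointing down it reaches from about 0.425 to 0.825 m from the base axis. Payload 3.6 kg.
Tool frame: the origin (TCP) lies midway between the tips of the shut fingers; the grasp point (between the pads) lies robot.grasp_offset behind it (robot.grasp_offset is the distance from the TCP to the grasp point, in m); z points along the fingers, y is the line along which they close (so a half turn about z gives the same grasp; the last joint's range is limited). The gripper opens to 93 mm and grips with 3 to 60 N. Pads are 15 mm wide; open, the fingers measure 128 mm over their backs; the gripper's body (75 mm by 188 mm) begins 65 mm behind the grasp point.
Start: joints at [-70.56, 35.231, -0.722, 81.555, 0.464, 63.22, -2.315], TCP at [0.232, 0.607, 0.219] pointing down, gripper open.
Joint ranges: [-178.69, 178.69], [-17.37, 117.87], [-77.05, 75.6], [15.02, 138.74], [-78.02, 258.01], [0.78, 113.62], [-162.83, 162.83]. Speed limits (degrees/s): [159.86, 159.86, 180, 180, 180, 180, 180].

## Interface

Orientations are given as a 3x3 rotation matrix whose columns are the frame's x, y, z axes.
In Python, from bench import robot gives the robot as it stands.
- The arm moves only by the tool servo_tool, never from a script. Its arguments are lists of equal length, an entry for each row: "delta_pos": the shift along the tool's x, y, z in cm, a list of three; "rotation": the turn, a rotation vector about the tool's x, y, z in degrees, a list of three; "gripper": the finger opening in cm, from 0 to 9.3. A call has 1 to 8 rows; each row shifts and turns the commanded pose from where the row before left it, along the tool's axes as they then stand; what a row does not reach is not made up. A row lasts 1/10 s, in which the tool goes at most 50 mm and 8.59 degrees, less where a joint would pass 70% of its speed; a pose out of reach is approached as far as the arm can. A call is refused whole if a number of a shift passes 5 or a number of a turn 8.59, either way. A call with a gripper value outside its range is refused whole. The fingers move at their own pace and stop on an object; "squeeze" is the grip in N (left out, the last holds). Time passes only in rows, so rows that do not move let the fingers close. It gives the time, the measured TCP pose, the force, the opening and the grip force at its end, in the units of the state.
- robot.get_obs(): the state, without advancing time (a new reading comes with each control period).
- robot.grab_frame(name): name is "side" or "top"; returns the picture (384x512x3 uint8, blue, green, red); there is no depth.
- robot.calibration(name): a dict with "mtx" (3x3 intrinsics, pixels), "dist_coeffs" ([k1, k2, p1, p2, k3] as OpenCV has them; the pictures are not rectified), "T" (4x4, takes a point from camera to world coordinates). Camera axes: x right, y down, z forward; pixel columns grow to the right and rows downward; lengths in m; the calibration is good to about 2 mm. A picture is of the moment at which its call begins. calibration takes no time and is no camera call.
- robot.hand_in(): hands the job in; it is judged then, once.
The state is a dict: "time": time; "q": joint angles; "qvel": joint speeds; "joint_torque": joint torques, N m; "tool_pos": TCP position; "tcp_rot": TCP orientation; "wrist_force": force on the tool from outside, world axes, zero at the start; "ft_torque": the same for the moment, N m; "grip_width": finger opening in m; "gripper_force": force on a finger pad.
Only numpy, scipy, OpenCV 4.12 (cv2) and the standard library are available. Lean on these libraries where they do the work, as an engineer would, in place of code of your own. Each camera call takes 0.05 s, during which the arm holds its last target. There are 200 camera calls.

## Working session

There is one attempt and no reset: what is moved stays moved. The work goes in short steps, Python scripts to look and compute and a tool call to move; the robot and the scene stay as the last step left them, time stands still between calls to the robot, and variables do not carry over. Pictures are saved under pics/ and viewed, at most 10 in all, crops included, and the job is handed in when it is done.

Besides the shell and the picture viewer there is one more tool, called as a command line: name --argument value ..., lists and objects as JSON in quotes. servo_tool: Moves the arm, as the interface text tells. Its arguments: {"type":"object","properties":{"delta_pos":{"type":"array","items":{"type":"array","items":{"type":"number"}}},"rotation":{"type":"array","items":{"type":"array","items":{"type":"number"}}},"gripper":{"type":"array","items":{"type":"number"}},"squeeze":{"type":"number"}},"required":["delta_pos","rotation","gripper"]}

```bash
mkdir -p pics; ls; python3 - <<'E'
from bench import robot
import cv2,numpy as np
np.set_printoptions(precision=3,suppress=True)
for n in("side","top"):
    cv2.imwrite(f"pics/{n}0.png",robot.grab_frame(n)); c=robot.calibration(n); print(n,c)
o=robot.get_obs();print(o['tool_pos'],o['tcp_rot'],o['time'],robot.grasp_offset)
E
```

```text
pics
side {'mtx': array([[384.349,   0.   , 256.312],
       [  0.   , 384.349, 192.513],
       [  0.   ,   0.   ,   1.   ]]), 'dist_coeffs': array([-0.075,  0.   ,  0.   ,  0.   ,  0.   ]), 'T': array([[-0.997,  0.059, -0.053,  0.614],
       [ 0.078,  0.576, -0.814,  0.811],
       [-0.018, -0.815, -0.579,  0.713],
       [ 0.   ,  0.   ,  0.   ,  1.   ]])}
top {'mtx': array([[390.851,   0.   , 255.139],
       [  0.   , 390.851, 193.18 ],
       [  0.   ,   0.   ,   1.   ]]), 'dist_coeffs': array([0.022, 0.   , 0.   , 0.   , 0.   ]), 'T': array([[-0.017, -0.987,  0.158,  0.358],
       [-1.   ,  0.017, -0.002,  0.023],
       [-0.   , -0.158, -0.987,  1.272],
       [ 0.   ,  0.   ,  0.   ,  1.   ]])}
[0.232 0.606 0.218] [[-0.934  0.358 -0.001]
 [ 0.358  0.934 -0.002]
 [-0.    -0.002 -1.   ]] 0.1 0.0188
```

View pics/side0.png

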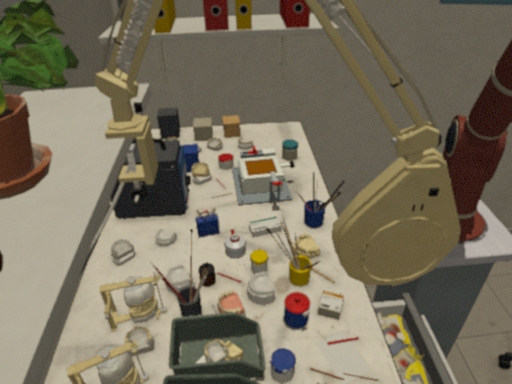

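View pics/top0.png

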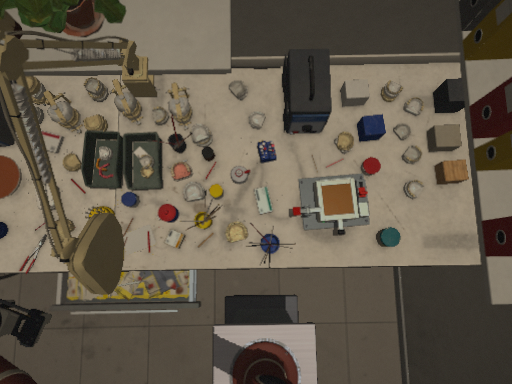

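The top view shows the box at about (337,203), with the red paddle at (296,211), the black handle at (340,228) and the red slide at (363,191). I'll zoom in there.

```bash
python3 - <<'E'
import cv2,numpy as np
t=cv2.imread("pics/top0.png")[165:245,280:400]; s=cv2.imread("pics/side0.png")[135:225,215:305]
a=cv2.resize(t,None,fx=5.4,fy=5.4,interpolation=cv2.INTER_CUBIC)
cv2.imwrite("pics/tz.png",a)
cv2.imwrite("pics/sz.png",cv2.resize(s,None,fx=6,fy=6,interpolation=cv2.INTER_CUBIC))
for n in("top0","side0"):
    im=cv2.imread(f"pics/{n}.png");h=cv2.cvtColor(im,cv2.COLOR_BGR2HSV)
    for nm,lo,hi in(("red",(0,150,90),(6,255,255)),("red2",(172,150,90),(180,255,255)),("amber",(8,150,80),(18,255,255)),("dark",(0,0,0),(180,255,50))):
        m=cv2.inRange(h,lo,hi)
        k,l,st,c=cv2.connectedComponentsWithStats(m)
        for i in range(1,k):
            x,y=c[i]
            ok=(280<x<400 and 165<y<245) if n=="top0" else (215<x<305 and 135<y<225)
            if ok and st[i,4]>4: print(n,nm,st[i],c[i].round(1))
E
```

```text
top0 red [363 157  17  17 210] [371.3 165.2]
top0 red [359 187   8  10  58] [362.2 191.5]
top0 red [293 207   8   8  58] [296.1 210.6]
top0 amber [322 184  31  31 811] [337.1 198.9]
top0 dark [359 182   3   5  12] [360.2 183.8]
top0 dark [356 187   3  14  16] [356.8 193.7]
top0 dark [302 213   5   4  12] [303.2 214.9]
top0 dark [334 221   4   7  19] [335.2 223.9]
top0 dark [376 229  10  17  75] [379.7 237. ]
top0 dark [337 230   8   5  30] [340.6 231.9]
side0 red [248 147   9   7  30] [252.7 151.2]
side0 red [219 154  14   8  81] [225.2 157.2]
side0 red [273 182   9   3  26] [276.8 183. ]
side0 amber [246 160  30  15 332] [259.9 166.5]
side0 dark [291 162   2   5   9] [291.4 164.2]
```

View pics/tz.png

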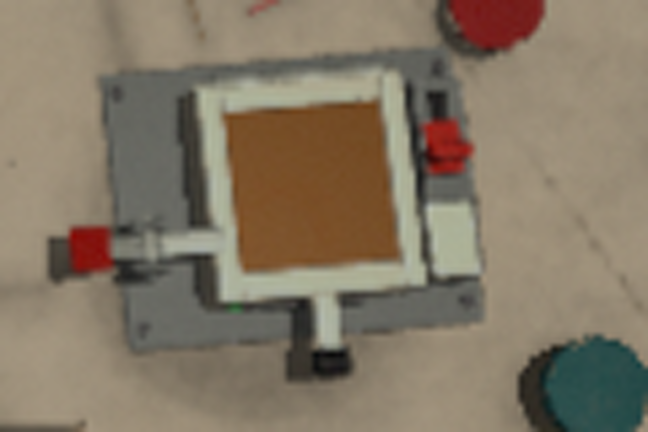

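View pics/sz.png

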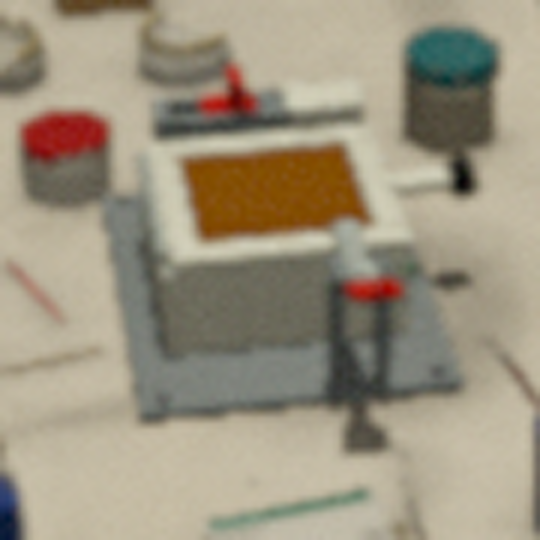

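The zoomed views show the plate corners at zoom px (103,75), (447,48), (482,320) and (130,350), the ear at (453,240), and the handle at (332,361). The foot rests over the left edge of the cover. Next I'll fit the box pose.

```bash
cat > h.py <<'E'
import cv2,numpy as np
from bench import robot
np.set_printoptions(precision=4,suppress=True)
def ray(n,p,z):
    c=robot.calibration(n);u=cv2.undistortPoints(np.array([[p]],float),c['mtx'],c['dist_coeffs'])[0,0]
    T=c['T'];d=T[:3,:3]@[u[0],u[1],1];o=T[:3,3];return o+d*(z-o[2])/d[2]
def proj(n,P):
    c=robot.calibration(n);W=np.linalg.inv(c['T'])
    return cv2.projectPoints(np.atleast_2d(P).astype(float),cv2.Rodrigues(W[:3,:3])[0],W[:3,3],c['mtx'],c['dist_coeffs'])[0][:,0]
E
python3 - <<'E'
from h import *
z=lambda X,Y:(280+(X+.5)/5.4-.5,165+(Y+.5)/5.4-.5)
obs=[(z(103,75),(85,107.5,8)),(z(447,48),(85,-107.5,8)),(z(482,320),(-85,-107.5,8)),(z(130,350),(-85,107.5,8)),
 ((296.1,210.6),(-30,131,90)),(z(453,240),(-41,-73,81)),(z(332,361),(-106,0,68))]
W=np.array([ray("top",p,b[2]/1000)[:2] for p,b in obs]);B=np.array([b[:2] for _,b in obs])/1000
def kab(W,B):
    w=W.mean(0);b=B.mean(0);d=(B-b);e=W-w
    th=np.arctan2((d[:,0]*e[:,1]-d[:,1]*e[:,0]).sum(),(d*e).sum());R=np.array([[np.cos(th),-np.sin(th)],[np.sin(th),np.cos(th)]])
    return th,w-R@b,R
th,t,R=kab(W,B);print(np.degrees(th),t);print(W,((W-t)@R-B)*1000)
th4,t4,_=kab(W[:4],B[:4]);print(np.degrees(th4),t4)
P=lambda x,y,zz:np.r_[t+R@np.array([x,y])/1000,zz/1000]
for nm,b in dict(paddle=(-30,131,90),handle=(-104,0,63),thumb=(4,-75,88),ear=(-41,-73,81)).items():
    print(nm,P(*b),proj("side",P(*b)),proj("top",P(*b)))
E
```

```text
3.728790899613882 [ 0.5305 -0.2348]
[[ 0.6069 -0.1247]
 [ 0.6201 -0.335 ]
 [ 0.4538 -0.3458]
 [ 0.4393 -0.135 ]
 [ 0.4914 -0.1039]
 [ 0.4939 -0.3111]
 [ 0.4274 -0.2419]] [[-1.5573 -2.5704]
 [-2.0887  1.7168]
 [ 1.3321  1.721 ]
 [ 0.5599 -1.9772]
 [-0.4351  2.1748]
 [-0.4844 -0.6827]
 [ 2.6736 -0.3822]]
3.709456050492708 [ 0.53   -0.2352]
paddle [ 0.492  -0.1061  0.09  ] [[277.5055 182.8855]] [[296.7982 210.4   ]]
handle [ 0.4267 -0.2416  0.063 ] [[292.2972 165.3698]] [[340.624  231.7732]]
thumb [ 0.5393 -0.3094  0.088 ] [[255.8664 150.2508]] [[362.6621 194.015 ]]
ear [ 0.4943 -0.3104  0.081 ] [[269.2978 151.2337]] [[363.2392 208.8983]]
```

The fit is consistent to about 2 mm. Now I'll locate the lamp head and the pen pot tips.

```bash
python3 - <<'E'
from h import *
for p in[(70,250),(122,245),(97,293),(97,215),(97,255)]:
    print(p,[ray("top",p,z)[:2] for z in(.22,.35,.47)])
def tri(a,b):
    A=[];
    P=[]
    for n,p in(("side",a),("top",b)):
        o=robot.calibration(n)['T'][:3,3];d=ray(n,p,0)-o;d/=np.linalg.norm(d);M=np.eye(3)-np.outer(d,d);A.append(M);P.append(M@o)
    x=np.linalg.solve(sum(A),sum(P));return x,[proj(n,x) for n in("side","top")]
print(tri((400,215),(97,250)))
print("head bottom side",tri((395,280),(110,255)), tri((418,125),(70,250)))
print("pens",tri((340,185),(268,222)),tri((340,185),(290,247)),tri((314,215),(270,243)))
o=robot.get_obs();print(o['q'],o['tool_pos'])
E
```

```text
(70, 250) [array([0.3821, 0.5132]), array([0.3791, 0.4525]), array([0.3763, 0.3966])]
(122, 245) [array([0.3926, 0.3767]), array([0.3883, 0.3329]), array([0.3843, 0.2925])]
(97, 293) [array([0.2698, 0.4365]), array([0.2807, 0.3854]), array([0.2907, 0.3381])]
(97, 215) [array([0.474 , 0.4467]), array([0.4596, 0.3942]), array([0.4464, 0.3459])]
(97, 255) [array([0.3676, 0.4415]), array([0.3664, 0.3897]), array([0.3653, 0.3419])]
(array([0.3759, 0.3886, 0.3564]), [array([[398.5949, 214.8928]]), array([[ 96.5665, 250.797 ]])])
head bottom side (array([0.3646, 0.4043, 0.2311]), [array([[393.4135, 279.8003]]), array([[109.5285, 255.8878]])]) (array([0.3759, 0.3828, 0.4992]), [array([[418.2436, 124.9972]]), array([[ 70.0837, 249.8615]])])
pens (array([0.4004, 0.0057, 0.1674]), [array([[318.7625, 180.0195]]), array([[260.9993, 240.3562]])]) (array([ 0.3516, -0.0692,  0.1049]), [array([[328.5503, 182.894 ]]), array([[286.4256, 257.4632]])]) (array([ 0.3969, -0.0247,  0.0281]), [array([[313.9736, 214.9961]]), array([[269.9938, 243.0231]])])
[-70.56    35.2847  -0.7231  81.6305   0.4644  63.2192  -2.3143] [0.2322 0.6063 0.2176]
```

```bash
python3 - <<'E'
import cv2
t=cv2.imread("pics/top0.png")[180:384,0:330]
cv2.imwrite("pics/t2.png",cv2.resize(t,None,fx=2.4,fy=2.4,interpolation=cv2.INTER_CUBIC))
E
```

```text
(no output)
```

View pics/t2.png

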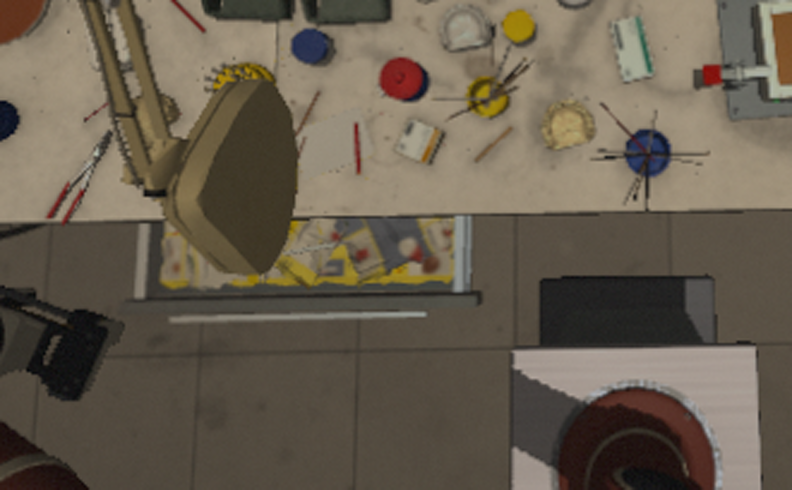

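Lamp head is near (0.37, 0.39, 0.22–0.5). The pen pot is at (0.40,-0.025), clear of the paddle. I'll draw back radially, which is along tool -y.

servo_tool --delta_pos '[[0,-4,-1],[0,-4,-1],[0,-4,-1],[0,-4,-1],[0,-4,-1],[0,-4,-1],[0,0,0]]' --rotation '[[0,0,0],[0,0,0],[0,0,0],[0,0,0],[0,0,0],[0,0,0],[0,0,0]]' --gripper '[0,0,0,0,0,0,0]'

```text
time: 0.8
tool_pos: [0.1451, 0.3785, 0.2794]
tcp_rot: [[-0.934, 0.357, -0.001], [0.357, 0.934, -0.002], [-0.0, -0.002, -1.0]]
wrist_force: [0.6, 0.5, 0.6]
grip_width: 0.0415
gripper_force: 0.0
```

```bash
python3 -c "
from h import *
o=robot.get_obs();print(o['q'],o['tool_pos'],o['tcp_rot'],o['wrist_force'],o['time'])"
```

```text
[-70.832    9.5985  -1.515  112.9167   0.304   57.6024  -3.4349] [0.1451 0.3785 0.2794] [[-0.9339  0.3575 -0.0005]
 [ 0.3575  0.9339 -0.0019]
 [-0.0002 -0.002  -1.    ]] [0.5524 0.5345 0.6198] 0.8
```

servo_tool --delta_pos '[[0,-4,0],[0,-4,0],[0,0,0],[0,0,0],[0,0,0],[0,0,0],[0,0,0],[0,0,0]]' --rotation '[[0,0,0],[0,0,0],[0,0,8.5],[0,0,8.5],[0,0,8.5],[0,0,8.5],[0,0,8.5],[0,0,8.5]]' --gripper '[0,0,0,0,0,0,0,0]'

```text
time: 1.6
tool_pos: [0.1182, 0.3086, 0.2784]
tcp_rot: [[-0.304, 0.953, -0.0], [0.953, 0.304, -0.0], [-0.0, -0.0, -1.0]]
wrist_force: [1.2, -0.6, 0.3]
grip_width: 0.0006
gripper_force: 0.0
```

```bash
python3 -c "
from h import *
o=robot.get_obs();print(o['q'],o['tool_pos'],o['tcp_rot'],o['wrist_force'],o['time'])
p=o['tool_pos'];a=np.arctan2(p[1],p[0]);print(np.degrees(a),np.hypot(*p[:2]))
R=np.array(o['tcp_rot']); print('tangent cw in tool',R.T@[np.sin(a-.07),-np.cos(a-.07),0],np.degrees(np.arctan2(R[1,1],R[0,1])))"
```

```text
[-72.6481   2.2267  -0.1969 121.8129   0.0076  55.9785 -55.154 ] [0.1182 0.3086 0.2784] [[-0.304   0.9527 -0.0001]
 [ 0.9527  0.304  -0.0003]
 [-0.0002 -0.0002 -1.    ]] [ 1.2002 -0.6415  0.2793] 1.6
69.04660324465752 0.33042297060091325
tangent cw in tool [-0.6776  0.7354  0.    ] 17.695021347148373
```

servo_tool --delta_pos '[[-1.6,-1.3,0],[-2.93,3.18,0],[-2.93,3.18,0],[-2.93,3.18,0],[-2.93,3.18,0],[-2.93,3.18,0],[-2.93,3.18,0],[-2.93,3.18,0]]' --rotation '[[0,0,0],[0,0,8],[0,0,8],[0,0,8],[0,0,8],[0,0,8],[0,0,8],[0,0,8]]' --gripper '[0,0,0,0,0,0,0,0]'

```text
time: 2.4
tool_pos: [0.3047, 0.0692, 0.2788]
tcp_rot: [[0.62, 0.785, 0.001], [0.785, -0.62, -0.0], [0.001, 0.001, -1.0]]
wrist_force: [0.2, -0.0, -0.1]
grip_width: 0.0004
gripper_force: 0.0
```

servo_tool --delta_pos '[[-2.93,3.18,0],[-2.93,3.18,0],[-2.93,3.18,0],[-2.93,3.18,0],[-2.93,3.18,0],[0,0,0],[0,0,0]]' --rotation '[[0,0,8],[0,0,8],[0,0,8],[0,0,8],[0,0,8],[0,0,0],[0,0,0]]' --gripper '[0,0,0,0,0,0,0]'

```text
time: 3.1
tool_pos: [0.2787, -0.1404, 0.2787]
tcp_rot: [[0.978, 0.207, 0.0], [0.207, -0.978, -0.0], [0.0, 0.0, -1.0]]
wrist_force: [0.5, 0.8, 0.2]
grip_width: 0.0004
gripper_force: 0.0
```

```bash
cat >> h.py <<'E'
th=np.radians(3.73);t0=np.array([.5305,-.2348])
Rb=np.array([[np.cos(th),-np.sin(th),0],[np.sin(th),np.cos(th),0],[0,0,1]])
def P(x,y,z):return np.r_[t0,0]+Rb@np.array([x,y,z])/1000
def rep(*tg):
    o=robot.get_obs();R=np.array(o['tcp_rot']);p=np.array(o['tool_pos'])
    print('t',o['time'],'box mm',(Rb.T@(p-np.r_[t0,0]))*1000,'F',np.array(o['wrist_force']),'w',o['grip_width'],o['gripper_force'])
    G=Rb@np.array([[-1,0,0],[0,-1,0],[0,0,1.]])@np.diag([-1,1,-1]) # x=+boxx, y=-boxy, z down
    from scipy.spatial.transform import Rotation as Q
    print('q',np.array(o['q']),'rotvec to goal',Q.from_matrix(R.T@G).as_rotvec(degrees=True))
    for b in tg: print(b,'delta in tool cm',R.T@(P(*b)-p)*100)
E
python3 -c "
from h import *
rep((-30,131,150))"
```

```text
t 3.1 box mm [-245.0978  110.5995  278.6676] F [0.5331 0.8084 0.2202] w 0.0003877341529796472 0.0
q [-24.9184  -0.9618  47.5883 124.6894   0.8603  55.9524 -55.8631] rotvec to goal [ 0.0074 -0.0072  8.2225]
(-30, 131, 150) delta in tool cm [21.5789  1.0555 12.8694]
```

Past the lamp. Next I'll go above the paddle and square up to the box.

servo_tool --delta_pos '[[4.3,0.2,0],[4.3,0.2,0],[4.3,0.2,0],[4.3,0.2,1],[4.4,0.2,2],[0,0,4],[0,0,4],[0,0,0]]' --rotation '[[0,0,0],[0,0,0],[0,0,0],[0,0,0],[0,0,0],[0,0,4],[0,0,4.2],[0,0,0]]' --gripper '[0,0,0,0,0,0,0,0]'

```text
time: 3.9
tool_pos: [0.489, -0.1008, 0.1633]
tcp_rot: [[0.997, 0.072, -0.013], [0.072, -0.997, 0.003], [-0.013, -0.004, -1.0]]
wrist_force: [-0.2, 1.5, -0.8]
grip_width: -0.0001
gripper_force: 0.0
```

```bash
python3 -c "
from h import *
rep((-30,131,95))
cv2.imwrite('pics/s1.png',cv2.resize(robot.grab_frame('side')[100:260,200:400],None,fx=4,fy=3.75))"
```

```text
t 3.9 box mm [-32.7069 136.4511 163.2861] F [-0.2089  1.4946 -0.8263] w -0.00010750445677113114 0.0
q [-17.9451  31.2604  41.0505 110.3545 -26.692   49.0575 -48.6664] rotvec to goal [-0.2063  0.7252  0.3786]
(-30, 131, 95) delta in tool cm [0.3534 0.5717 6.8227]
```

View pics/s1.png

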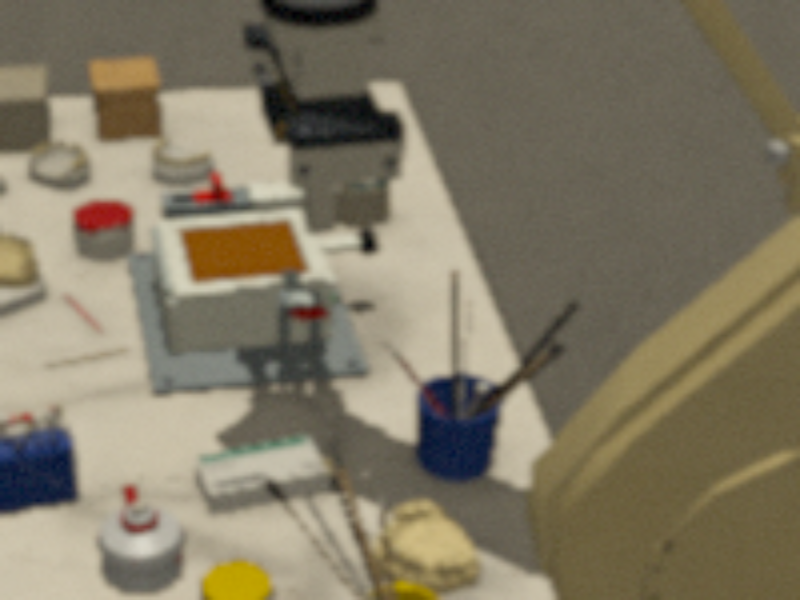

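Pen pot is clear, and the tool is above the paddle at zoom px (310,313). I'll descend and press.

servo_tool --delta_pos '[[0.3,0.1,3],[0,0,2.5],[0,0,1],[0,0,0.6],[0,0,0.6],[0,0,0.6],[0,0,0.6],[0,0,0.3]]' --rotation '[[0,0.7,0.3],[0,0,0],[0,0,0],[0,0,0],[0,0,0],[0,0,0],[0,0,0],[0,0,0]]' --gripper '[0,0,0,0,0,0,0,0]'

```text
time: 4.75
tool_pos: [0.4972, -0.1036, 0.0778]
tcp_rot: [[0.998, 0.063, 0.015], [0.063, -0.998, 0.004], [0.015, -0.003, -1.0]]
wrist_force: [-0.5, 3.6, 5.6]
grip_width: 0.0007
gripper_force: 2.8
```

```bash
python3 -c "
from h import *
rep((-30,133,60))"
```

```text
t 4.75 box mm [-24.746  133.0499  77.7628] F [-0.4603  3.5671  5.6247] w 0.0007362622541775421 2.810523889493197
q [-12.2549  37.9158  33.6368 114.9414 -35.5312  36.7594 -41.4236] rotvec to goal [-0.1828 -0.857  -0.0924]
(-30, 133, 60) delta in tool cm [-0.5519  0.0115  1.7682]
```

servo_tool --delta_pos '[[-0.2,-0.1,0.4],[-0.2,-0.1,0.4],[0,0,0.4],[0,0,0.4],[0,0,0.3],[0,0,0]]' --rotation '[[0,-0.4,0],[0,-0.4,0],[0,0,0],[0,0,0],[0,0,0],[0,0,0]]' --gripper '[0,0,0,0,0,0]'

```text
time: 5.35
tool_pos: [0.497, -0.1052, 0.0612]
tcp_rot: [[0.998, 0.062, 0.01], [0.062, -0.998, -0.002], [0.01, 0.003, -1.0]]
wrist_force: [2.7, 1.2, 13.6]
grip_width: 0.0004
gripper_force: 6.3
```

```bash
python3 -c "
from h import *
rep((-30,133,60))"
```

```text
t 5.35 box mm [-25.023  131.4804  61.229 ] F [ 2.7233  1.2208 13.6229] w 0.00041994152091293075 6.337996646761894
q [-11.4858  39.4833  32.4662 115.402  -36.7101  34.8533 -40.5185] rotvec to goal [ 0.1662 -0.5603 -0.1663]
(-30, 133, 60) delta in tool cm [-0.4993 -0.1509  0.1176]
```

servo_tool --delta_pos '[[0,0,0.3],[0,0,0.3],[0,0,0]]' --rotation '[[0,0,0],[0,0,0],[0,0,0]]' --gripper '[0,0,0]'

```text
time: 5.65
tool_pos: [0.4974, -0.1056, 0.0599]
tcp_rot: [[0.998, 0.061, 0.014], [0.061, -0.998, 0.001], [0.014, -0.0, -1.0]]
wrist_force: [-6.7, 5.3, 51.3]
grip_width: 0.0004
gripper_force: 23.8
```

Firm at the stop. Lifting off, then on toward the handle.

servo_tool --delta_pos '[[0,0,-1],[0,0,-4],[0,0,-5],[-3,2,0],[-3,4,0],[-2,4,0],[0,3,0],[0,0,0]]' --rotation '[[0,0,0],[0,0,0],[0,0,0],[0,0,0],[0,0,0],[0,0,0],[0,0,0],[0,0,0]]' --gripper '[0,0,0,0,0,4,4,4]'

```text
time: 6.45
tool_pos: [0.4197, -0.2442, 0.1536]
tcp_rot: [[0.999, 0.054, 0.002], [0.054, -0.999, -0.006], [0.002, 0.006, -1.0]]
wrist_force: [0.3, 0.3, -0.2]
grip_width: 0.0201
gripper_force: 0.0
```

```bash
python3 -c "
from h import *
rep((-104,0,63-18.8))
a=robot.grab_frame('side')[130:230,200:330];b=robot.grab_frame('top')[165:245,270:400]
cv2.imwrite('pics/s2.png',np.vstack([cv2.resize(x,(520,300),interpolation=2) for x in(a,b)]))"
```

```text
t 6.45 box mm [-111.1745   -2.1572  153.552 ] F [ 0.2806  0.3324 -0.2499] w 0.02012731930920909 0.0
q [  0.4475  30.3412  40.1673 113.8566 -27.1162  45.0686 -30.5877] rotvec to goal [ 0.3317 -0.0994 -0.6218]
(-104, 0, 44.2) delta in tool cm [ 0.6957 -0.2867 10.935 ]
```

View pics/s2.png

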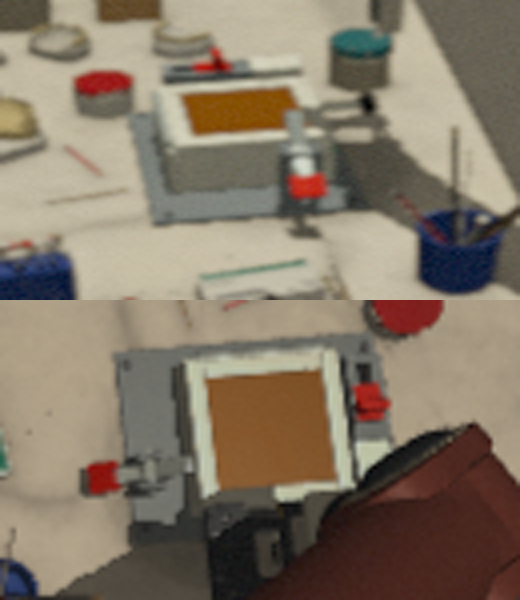

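The paddle is down and the foot is off the cover. Descending on the handle to pinch.

servo_tool --delta_pos '[[0.8,-0.3,0],[0,0,4],[0,0,4],[0,0,3],[0,0,0],[0,0,0],[0,0,0],[0,0,0]]' --rotation '[[0,0,-0.6],[0,0,0],[0,0,0],[0,0,0],[0,0,0],[0,0,0],[0,0,0],[0,0,0]]' --gripper '[4.5,4.5,4.5,4.5,4.5,1,1,1]' --squeeze 20

```text
time: 7.35
tool_pos: [0.4295, -0.2395, 0.0439]
tcp_rot: [[0.997, 0.071, 0.004], [0.071, -0.997, -0.01], [0.003, 0.01, -1.0]]
wrist_force: [0.3, -9.9, -1.3]
grip_width: 0.0256
gripper_force: 4.7
```

servo_tool --delta_pos '[[0,0,0],[0,0,0]]' --rotation '[[0,0,0],[0,0,0]]' --gripper '[1,1]'

```text
time: 7.55
tool_pos: [0.4298, -0.2424, 0.0445]
tcp_rot: [[0.998, 0.068, 0.006], [0.069, -0.998, -0.014], [0.005, 0.015, -1.0]]
wrist_force: [0.2, -9.9, -1.5]
grip_width: 0.0202
gripper_force: 20.0
```

```bash
python3 -c "
from h import *
rep((-104,0,63-18.8))"
```

```text
t 7.55 box mm [-101.0239   -1.0354   44.4804] F [ 0.2043 -9.9101 -1.4888] w 0.020218737139675688 19.99992460012436
q [  7.0389  39.8886  29.8553 118.306  -37.658   30.5236 -21.8785] rotvec to goal [ 0.8405 -0.2687  0.1997]
(-104, 0, 44.2) delta in tool cm [-0.2974 -0.105   0.0251]
```

Pinched at 20 mm. Relieve the side load, then tug up.

servo_tool --delta_pos '[[0,0.25,0],[0,0,-0.3],[0,0,-0.3],[0,0,-0.3],[0,0,-0.2],[0,0,0]]' --rotation '[[0,0,0],[0,0,0],[0,0,0],[0,0,0],[0,0,0],[0,0,0]]' --gripper '[1,1,1,1,1,1]'

```text
time: 8.15
tool_pos: [0.4303, -0.2424, 0.0553]
tcp_rot: [[0.998, 0.07, 0.005], [0.07, -0.997, -0.01], [0.005, 0.01, -1.0]]
wrist_force: [1.3, -7.1, -1.3]
grip_width: 0.02
gripper_force: 20.0
```

```bash
python3 -c "
from h import *
rep((-104,0,63-18.8))"
```

```text
t 8.15 box mm [-100.4886   -1.0278   55.2585] F [ 1.2643 -7.1047 -1.3476] w 0.020005207719275823 19.999708235263824
q [  6.4096  38.9872  30.9606 117.7531 -36.5691  32.2776 -22.6447] rotvec to goal [ 0.5911 -0.261   0.3075]
(-104, 0, 44.2) delta in tool cm [-0.3556 -0.1161  1.1031]
```

servo_tool --delta_pos '[[0.05,0.2,-0.7],[0.05,0,-0.7],[0.1,0,-0.7],[0,0,0]]' --rotation '[[0,0,0],[0,0,0],[0,0,0],[0,0,0]]' --gripper '[1,1,1,1]'

```text
time: 8.55
tool_pos: [0.4329, -0.2422, 0.0763]
tcp_rot: [[0.997, 0.072, 0.005], [0.072, -0.997, -0.007], [0.005, 0.007, -1.0]]
wrist_force: [2.4, -5.3, -2.1]
grip_width: 0.0195
gripper_force: 20.0
```

```bash
python3 -c "
from h import *
rep((-104,0,63-18.8))
a=robot.grab_frame('side')[110:210,200:330];b=robot.grab_frame('top')[165:245,270:400]
cv2.imwrite('pics/s3.png',np.vstack([cv2.resize(x,(520,300),interpolation=2) for x in(a,b)]))"
```

```text
t 8.55 box mm [-97.8324  -1.0023  76.2824] F [ 2.4335 -5.3258 -2.0759] w 0.01951353494809245 19.99980926513672
q [  4.9129  37.3276  33.1341 116.5362 -34.5234  35.4635 -24.4254] rotvec to goal [ 0.4046 -0.2829  0.4031]
(-104, 0, 44.2) delta in tool cm [-0.6318 -0.1273  3.2044]
```

View pics/s3.png

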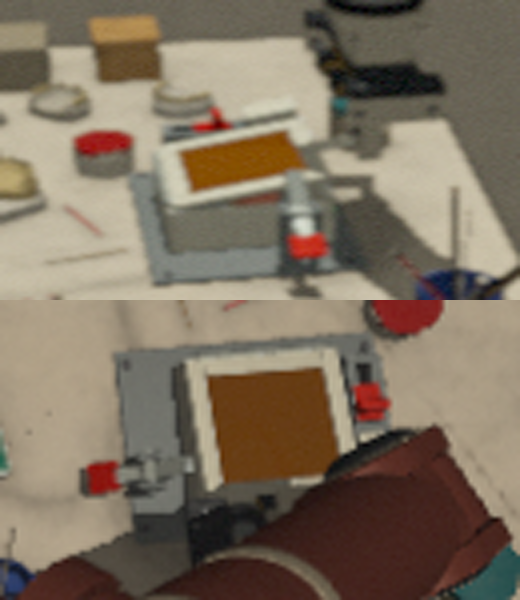

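The cover rose with the handle by about 32 mm at about 2 N, well past the 6 mm play. The catch is not caught, so the slide stays alone. Now I'll raise the cover along its arc.

servo_tool --delta_pos '[[0.32,0,-1.2],[0.35,0,-1.17],[0.45,0,-1.07],[0.49,0,-1.04],[0.6,0,-1.0],[0.63,0,-0.97],[0.72,0,-0.9],[0.77,0,-0.87]]' --rotation '[[0,0,0],[0,0,0],[0,0,0],[0,0,0],[0,0,0],[0,0,0],[0,0,0],[0,0,0]]' --gripper '[1,1,1,1,1,1,1,1]'

```text
time: 9.45
tool_pos: [0.4739, -0.2392, 0.1578]
tcp_rot: [[0.997, 0.071, 0.001], [0.071, -0.997, -0.006], [0.001, 0.007, -1.0]]
wrist_force: [2.3, -6.6, -4.1]
grip_width: 0.0198
gripper_force: 20.0
```

```bash
python3 -c "
from h import *
rep((-57.4+2.9,0,177.3-18.8),(-30.8+2.9,0,199.6-18.8))"
```

```text
t 9.45 box mm [-56.7767  -0.7543 157.7721] F [ 2.3122 -6.6122 -4.0762] w 0.019787601772608705 19.999186098575592
q [ -1.3681  33.6403  39.9433 106.7319 -27.5592  49.3898 -33.7606] rotvec to goal [ 0.3763 -0.0453  0.3318]
(-54.5, 0, 158.5) delta in tool cm [ 0.2282 -0.0736 -0.0731]
(-27.900000000000002, 0, 180.79999999999998) delta in tool cm [ 2.8898 -0.0436 -2.3009]
```

servo_tool --delta_pos '[[0.7,0.1,-0.65],[0.7,0.1,-0.6],[0.7,0,-0.55],[0.7,0,-0.5],[0,0,0],[0,0,0],[0,0,0]]' --rotation '[[0,0,0],[0,0,0],[0,0,0],[0,0,0],[0,0,0],[0,0,0],[0,0,0]]' --gripper '[1,1,1,1,1,1,1]' --squeeze 30

```text
time: 10.15
tool_pos: [0.5003, -0.2374, 0.1797]
tcp_rot: [[0.997, 0.071, -0.003], [0.071, -0.997, -0.002], [-0.003, 0.001, -1.0]]
wrist_force: [-3.4, -4.9, 2.8]
grip_width: 0.0199
gripper_force: 30.0
```

```bash
python3 -c "
from h import *
rep((-27.9,0,180.8))
a=robot.grab_frame('side')[80:210,200:330];b=robot.grab_frame('top')[155:245,270:400]
cv2.imwrite('pics/s4.png',np.vstack([cv2.resize(x,(520,300),interpolation=2) for x in(a,b)]))"
```

```text
t 10.15 box mm [-30.3168  -0.5932 179.7174] F [-3.4217 -4.8948  2.8081] w 0.019905017308800874 29.999613761901855
q [ -2.4051  34.1298  40.763  101.4383 -26.5347  54.5285 -36.6336] rotvec to goal [0.0794 0.1515 0.3423]
(-27.9, 0, 180.8) delta in tool cm [ 0.2417 -0.0577 -0.109 ]
```

View pics/s4.png

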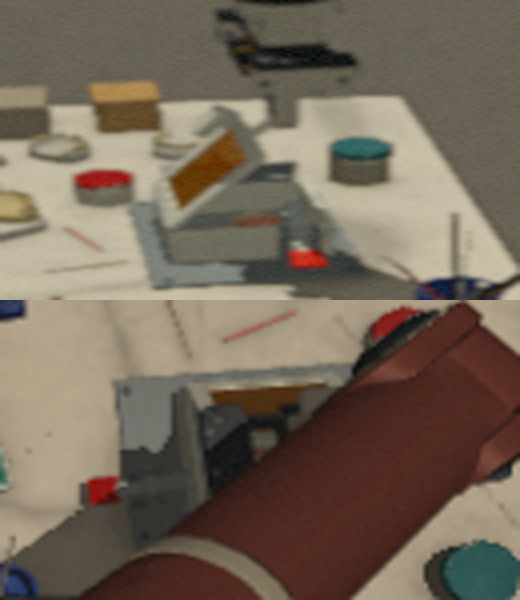

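The cover stands at about 55° with the handle held in the fingers, the paddle is down, and everything else is in place. Handing in.

```bash
python3 -c "
from bench import robot
print(robot.hand_in())"
```

```text
the job is handed in; nothing more can be done
None
```

The job is handed in: I pressed the hold-down fully down, the tug showed the catch was not caught so I left the thumb slide alone, and the gripper is holding the cover open at about 55°.

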